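# Draw the gasketed hatch of a control console tight with its T-handle latch

### The job

The hatch of the small grey control console stands open. Swing it down, press it firmly but gently against its rubber gasket without crushing the gasket, and turn the T-handle clockwise all the way to its stop so that the latch draws the hatch down tight; then let go and leave the pliers, the carton and the jar on the bench where they are.

Things in the scene. Friction and masses are not known exactly. Their poses are not given: they have to be found in the camera images.
- console: Grey sloping control console fixed to the bench, 220 mm deep (x), 190 mm wide (y), 155 mm high; origin at the centre of its underside, z up, front towards its -x. Its front face starts 55 mm above the bench at x = -110 mm and slopes up at 32 degrees from level to x = +50 mm, z = 155 mm; behind that a level top with three low pilot lights.
- door_hinge (a point): Middle of the hinge line of the blue hatch, along the upper (far) edge of the slope, on the hatch's inner face. Axes turn with the hatch: y along the hinge line (console +y), x from the free edge towards the hinge, z outward, square to the hatch.
- door_edge (a point): Middle of the free (lower, near) edge of the hatch, on its outer face, 187 mm from the hinge line. The hatch is 174 mm wide and 8 mm thick. The gasket under it yields by 1 mm for about 3 N square to the hatch at the handle: some 18 N there brings the hatch to 0, some 28 N or more crushes the gasket.
- door (a joint): Angle of the blue hatch about its hinge, rad; 0 = drawn tight, parallel to the 32 degree slope; positive = open, free edge raised; starts 0.3 to 0.6. A stiff hinge holds it where it is left (2 to 5 N at the handle moves it). Below about 0.055 it squeezes the rubber gasket; let go unlatched it springs back to about 0.04 to 0.06. It can be pushed past 0; below -0.028 the gasket is crushed.
- handle_grip (a point): Centre of the T-handle's cross-bar: a black bar 76 mm long, 14 mm wide, 16 mm high with one red end; its centre is 55 mm out from the hatch's inner face (47 mm above the outer face), on the latch axis, 118 mm from the hinge line. Axes turn with the handle: y along the bar (red end at -y), z outward along the latch axis. Pinch it across its 14 mm width.
- handle (a joint): Angle of the T-handle, rad: 0 = bar along the hinge line, red end to console -y, latch open; grows clockwise seen from outside to the stop at 1.57, red end to the free edge; starts 0 to 0.3. With the hatch at 0.02 or less an inner pawl goes under a keeper from 0.45 on, draws the hatch to 0 by about 1.2 (up to 0.3 N m) and stays; with it higher the pawl jams on the keeper or passes above it.
- pliers: Pliers with blue grips, 175 mm long, lying in front on the bench; bystander, origin at the centre of its underside.
- box_slim: Slim orange carton, 52 x 140 x 23 mm, lying at the right front of the bench; bystander, origin at the centre of its underside.
- screw_jar: White screw jar, 64 mm wide, 66 mm high, standing to the right of the console, behind the sealer; bystander, origin at the centre of its underside.
- lamp_foot (a point): Foot joint of the desk lamp clamped to the front edge of the bench, left of the console: from here its 40 mm thick post rises 380 mm, leaning 80 mm further ahead (+x) and 90 mm further left (+y) at its top. Keep the arm clear of it, also on the way in from the left.

How it is judged:
By the outcome, as a careful person would: the job done as asked, in the order asked, and still so for the second after the job is handed in, with the robot touching nothing.
It also fails if it takes over 54 s, if anything falls off the work surface, if the arm or the gripper's body presses on something with over 40 N, if the wrist force passes 120 N, or if a joint passes its speed limit or range.

### The arm

A 6-joint arm with a two-finger parallel gripper is mounted at the origin on a cart in front of the work surface, level with it; the furniture and walls round the work are solid. World frame = base frame: x ahead of the robot, y to its left, z up, the work surface at z = 0. Lengths are in m, angles in rad, forces in N, time in s.
With the tool pointing down it reaches from about 0.375 to 0.975 m from the base axis. Payload 3.8 kg.
Tool frame: the origin (TCP) lies midway between the tips of the shut fingers; the grasp point (between the pads) lies 19 mm behind it (bot.grasp_offset is the distance from the TCP to the grasp point, in m); x points along the fingers, y is the direction in which the jaws open and shut, and the axes are right-handed (so a half turn about x gives the same grasp; the last joint's range is limited). The gripper opens to 85 mm and grips with 20 to 120 N. Pads are 22 mm wide; open, the fingers measure 114 mm over their backs; the gripper's body (76 mm by 85 mm) begins 54 mm behind the grasp point. The pads swing forward as they close: fully open they stand 13 mm farther back than shut.
Start: joints at [1.233, 0.264, 1.604, -0, 1.274, -0.037], TCP at [0.2, 0.645, 0.231] pointing down, gripper open.
Joint ranges: [-2.63, 2.63], [-0.94, 2.18], [0.31, 2.57], [-1.31, 4.45], [0, 2.66], [-2.55, 2.55]. Speed limits (rad/s): [2.57, 2.57, 3.14, 3.14, 3.14, 3.14].

### API

Orientations are given as a unit quaternion [x, y, z, w].
In Python, from cell import bot, planner, status, vision, models gives the robot as it stands. Calls block until the motion is done:
- bot.move_to(position, orientation): joint-space move of the TCP to a pose.
- bot.servo_line(position, orientation=None, velocity=0.15, stop_force=None): straight line of the TCP; orientation=None keeps the orientation; velocity is the mean speed in m/s. With stop_force (N) it stops when the force on the tool has changed by that much, and returns True; else False.
- bot.goto_joints(angles): joint-space move.
- bot.gripper_to(opening): finger opening in m; the grip force is fixed at half the most; returns when the fingers have stopped.
- bot.wait(seconds).
- planner.inverse_kinematics(position, orientation): joint angles nearest the present ones, or None.
- status.get_obs(): the state.
- vision.grab_frame(name): name is "side" or "top" or "wrist"; returns a dict with "image" (384x512x3 uint8, blue, green, red), "z_map" (384x512 float32, m along the optical axis (not along the pixel's ray), 0 where there is no reading), "fx", "fy", "cx", "cy" (pixels), "dist" ([k1, k2, p1, p2, k3] as OpenCV has them; the pictures are not rectified), "camera_from_world" (4x4, takes a point from world to camera coordinates). Camera axes: x right, y down, z forward; pixel columns grow to the right and rows downward; lengths in m; the calibration is good to about 2 mm. A picture is of the moment at which its call begins.
A pose or a line that the arm cannot do raises bot.MotionError and nothing moves.
- bot.job_done(): hands the job in, once; it reports no verdict.
Trained networks look in the newest picture that a camera, given by its name, has taken for a name from the list of things; names that differ only in an ending like _2 or _b are one class to them, and where a whole thing is asked for, a point or a joint stands for the part that bears it (a point fixed in the world has none). Each returns a list of dicts, best first, with "p" (0 to 1); they miss things now and then, are a little off and sometimes report something else, mostly with a low value. They report only what shows in the picture. A call takes as long as a camera call.
- models.look_for(camera, target): "location" ([x, y, z] in m, in world coordinates, good to about 4 mm: the middle of the surface that is visible of it).
The state is a dict: "time": time; "qpos": joint angles; "joint_velocities": joint speeds; "joint_efforts": joint torques, N m; "tool_pos": TCP position; "eef_rot": TCP orientation; "force": force on the tool from outside, world axes, zero at the start; "wrist_torque": the same for the moment, N m; "grip_width": finger opening in m.
Only numpy, scipy, OpenCV 4.12 (cv2) and the standard library are available. Lean on these libraries where they do the work, as an engineer would, in place of code of your own. Each camera call takes 0.05 s, during which the arm holds its last target.

## Working session

There is one attempt and no reset: what is moved stays moved. The work goes in short steps, each a Python script; the robot and the scene stay as the last script left them, time stands still between calls to the robot, and variables do not carry over. Pictures are saved under pics/ and viewed, and the job is handed in when it is done.

```bash
ls; mkdir -p pics; python3 - <<'E'
from cell import bot, planner, status, vision, models
import cv2
o=status.get_obs();print(o)
for c in ["side","top","wrist"]:
    f=vision.grab_frame(c);cv2.imwrite(f"pics/{c}0.png",f["image"])
    print(c,f["fx"],f["cx"],f["cy"],f["dist"]);print(f["camera_from_world"])
    for t in ["console","door_hinge","door_edge","handle_grip","handle","door","pliers","box_slim","screw_jar","lamp_foot"]:
        try: print(t,[(([round(float(v),3) for v in d["location"]]),round(d["p"],2)) for d in models.look_for(c,t)][:3])
        except Exception as e: print(t,e)
print(status.get_obs()["time"])
E
```

```text
pics
{'time': 0.0, 'qpos': array([ 1.23312298e+00,  2.64802846e-01,  1.60537582e+00, -1.08581783e-05,
        1.27369198e+00, -3.69277844e-02]), 'joint_velocities': array([-8.20748680e-04,  8.28893912e-05, -9.63047279e-04,  1.15816566e-03,
       -4.34545768e-04,  1.01904651e-03]), 'joint_efforts': array([ 9.86557534e-04, -5.15144920e+01, -3.67298448e+01,  7.45568923e-05,
        1.36513149e-02,  5.07469224e-06]), 'tool_pos': array([0.19973789, 0.64400654, 0.22992755]), 'eef_rot': array([ 0.10513617,  0.69927337, -0.10672015,  0.69898065]), 'force': array([ 0.08810676,  0.59217942, -1.14485852]), 'wrist_torque': array([ 0.03084788,  0.00703856, -0.00572256]), 'grip_width': 0.08549373488368193}
side 431.832045387754 253.47520266606827 192.5757840491457 [-0.16884331  0.          0.          0.          0.        ]
[[ 0.98628741 -0.16502731 -0.00176701 -0.45833597]
 [-0.08701858 -0.51091027 -0.85521837  0.25921614]
 [ 0.14023161  0.84364488 -0.51826482  1.04901774]
 [ 0.          0.          0.          1.        ]]
console [([0.532, 0.296, 0.103], 0.96)]
door_hinge [([0.519, 0.289, 0.1
[... 1203 characters left out ...]
 knows: box_slim, console, door, door_edge, door_hinge, handle, handle_grip, pliers, screw_jar
wrist 334.87817115956375 249.10789102519365 191.69088111920155 [0.00201133 0.         0.         0.         0.        ]
[[ 2.95267614e-01  9.55414542e-01  2.99143725e-04 -6.75134065e-01]
 [ 9.14627207e-01 -2.82752907e-01  2.88977275e-01 -3.87143996e-02]
 [ 2.76177675e-01 -8.50520255e-02 -9.57335910e-01  3.79512722e-01]
 [ 0.00000000e+00  0.00000000e+00  0.00000000e+00  1.00000000e+00]]
console []
door_hinge []
door_edge []
handle_grip []
handle []
door []
pliers []
box_slim []
screw_jar []
lamp_foot it knows: box_slim, console, door, door_edge, door_hinge, handle, handle_grip, pliers, screw_jar
1.5
```

View pics/side0.png

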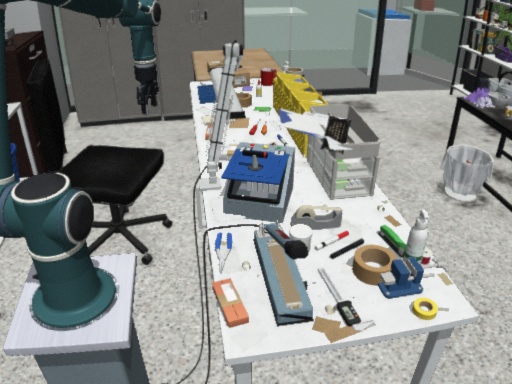

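View pics/top0.png

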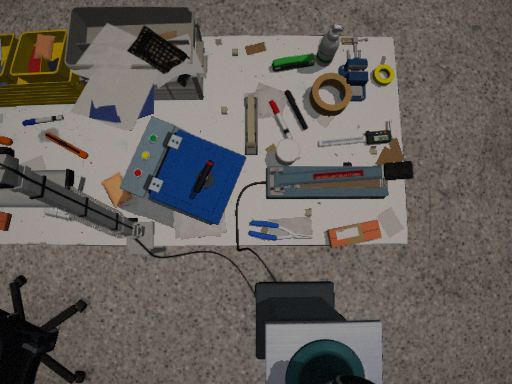

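View pics/wrist0.png

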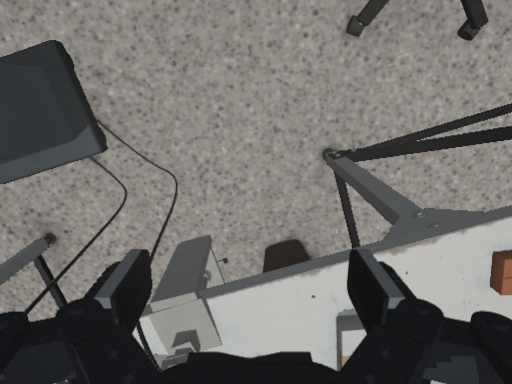

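The side view shows the hatch open (255,165) and the arm left of the lamp (post 215,180 → 235,50). The top view shows the console yawed, with the hatch at (200,175) and the red end of the handle up-right at (209,163). The lamp foot is at (140,230). Next I'll measure the geometry from depth.

```bash
cat > h.py <<'E'
import numpy as np, cv2
from cell import bot, planner, status, vision, models
def cloud(f):
    z=f["z_map"];v,u=np.mgrid[0:z.shape[0],0:z.shape[1]]
    K=np.array([[f["fx"],0,f["cx"]],[0,f["fy"],f["cy"]],[0,0,1]])
    p=cv2.undistortPoints(np.stack([u,v],-1).reshape(-1,1,2).astype(np.float64),K,np.array(f["dist"],float)).reshape(*z.shape,2)
    P=np.dstack([p[...,0]*z,p[...,1]*z,z])
    T=np.array(f["camera_from_world"]);W=(P-T[:3,3])@T[:3,:3]
    W[z<=0]=np.nan
    return W
def blue(img):
    h=cv2.cvtColor(img,cv2.COLOR_BGR2HSV)
    return (h[...,0]>100)&(h[...,0]<125)&(h[...,1]>150)&(h[...,2]>60)
E
python3 - <<'E'
from h import *
for c in ["top","side"]:
    f=vision.grab_frame(c);W=cloud(f);m=blue(f["image"])
    np.savez(f"pics/{c}.npz",W=W,img=f["image"])
    n,l,s,ce=cv2.connectedComponentsWithStats(m.astype(np.uint8))
    i=[k for k in range(1,n)if s[k,4]>400 and (np.nanmean(W[l==k],axis=0)-np.array([.52,.3,.15]))@(np.nanmean(W[l==k],axis=0)-np.array([.52,.3,.15]))<.01]
    print([(s[k],np.nanmean(W[l==k],axis=0)) for k in i])
    k=max(i,key=lambda k:s[k,4])
    P=W[l==k];P=P[~np.isnan(P[:,0])]
    for _ in range(5):
        ct=np.median(P,0);ct=P.mean(0);nn=np.linalg.svd(P-ct,full_matrices=False)[2][2];nn*=np.sign(nn[2])
        d=(P-ct)@nn;P=P[abs(d)<max(2*d.std(),.002)]
    print(c,"plane",ct,nn,d.std(),len(P),"tilt deg",np.degrees(np.arccos(nn[2])),"az",np.degrees(np.arctan2(nn[1],nn[0])))
    rect=cv2.minAreaRect(np.argwhere(l==k)[:,::-1].astype(np.float32));print(rect)
    # in plane extents via rotated basis
    for yaw in [np.arctan2(-nn[1],-nn[0])]:
        ey=np.array([-np.sin(yaw),np.cos(yaw),0]);ex=np.cross(ey,nn)
        for nm,e in (("x",ex),("y",ey)):
            q=(P-ct)@e;print(nm,e,np.percentile(q,[0.5,2,50,98,99.5]))
# lamp: pts
    for nm,px in {"top":[(140,230),(100,205),(60,185),(20,165)],"side":[(212,178),(216,150),(224,110),(232,60)]}[c:=c].__iter__() and [(c,p) for p in {"top":[(140,230),(100,205),(60,185),(20,165)],"side":[(212,178),(216,150),(224,110),(232,60)]}[c]]:
        print(px,W[px[1],px[0]])
E
```

```text
[(array([ 149,  130,   96,   95, 4791], dtype=int32), array([0.52341902, 0.31778516, 0.16343783]))]
top plane [0.52311207 0.31759144 0.16341471] [-0.02652502 -0.05905232  0.99790242] 0.0012415372357294182 4233 tilt deg 3.7116963253679947 az -114.18857858591011
((196.9556427001953, 176.6065216064453), (74.38462829589844, 73.61538696289062), 22.61986541748047)
x [0.40888174 0.9102884  0.06473602] [-0.08317213 -0.08007206  0.00486606  0.0833471   0.08791683]
y [-0.91220181  0.4097412   0.        ] [-0.08649682 -0.08357025  0.00072434  0.08093783  0.08394158]
(140, 230) [0.40321627 0.48845504 0.04298076]
(100, 205) [0.45541727 0.52729403 0.20874473]
(60, 185) [0.48266993 0.55361868 0.33136742]
(20, 165) [0.50319807 0.57492717 0.42271195]
[(array([ 222,  150,   67,   34, 1386], dtype=int32), array([0.52248011, 0.29364282, 0.16037305]))]
side plane [0.52241581 0.29455748 0.16035013] [-0.0250729  -0.06335039  0.99767634] 0.0013073797246420569 1209 tilt deg 3.9066827651205567 az -111.59272833997949
((254.9385223388672, 166.17623901367188), (63.827701568603516, 30.057870864868164), 5.19442892074585)
x [0.36715143 0.9276626  0.06813166] [-0.06634785 -0.06409515 -0.00566651  0.08635864  0.09555594]
y [-0.9298232   0.36800655  0.        ] [-0.08108044 -0.07901141 -0.00707125  0.08518283  0.08761955]
(212, 178) [0.39967237 0.48247177 0.03330382]
(216, 150) [0.41946558 0.49816266 0.13161325]
(224, 110) [0.45498887 0.53453246 0.25934378]
(232, 60) [0.49067009 0.57631684 0.41589021]
```

```bash
python3 - <<'E'
import cv2
for c,(u,v,w,h) in {"top":(100,100,160,140),"side":(195,30,130,200)}.items():
    i=cv2.imread(f"pics/{c}0.png")[v:v+h,u:u+w];k=min(800/w,600/h)
    cv2.imwrite(f"pics/{c}0z.png",cv2.resize(i,None,fx=k,fy=k,interpolation=cv2.INTER_CUBIC))
E
```

```text
(no output)
```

View pics/top0z.png

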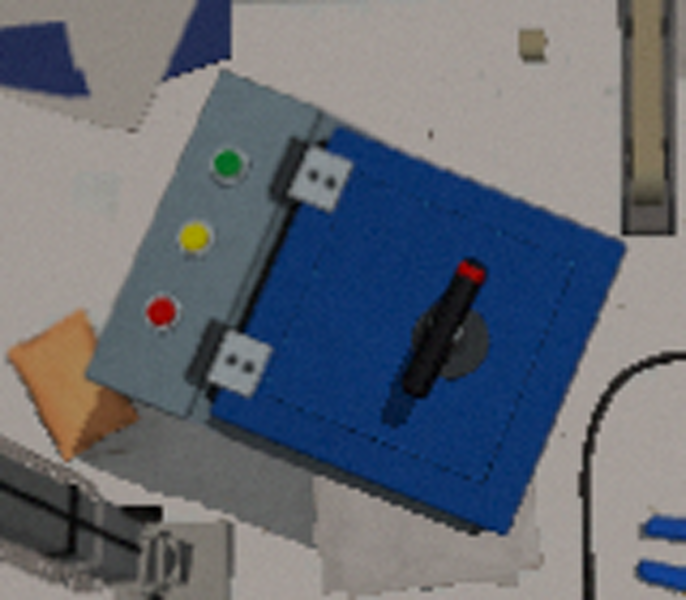

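View pics/side0z.png

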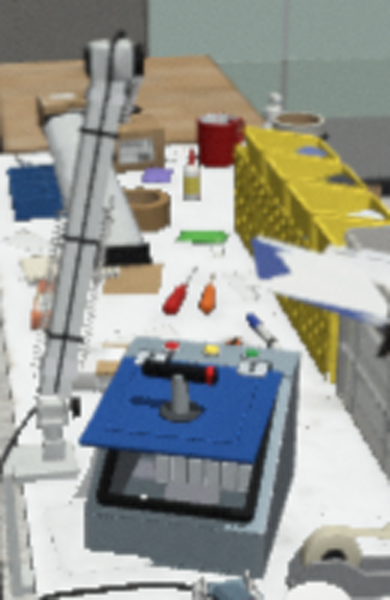

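```bash
python3 - <<'E'
from h import *
for c in ["top","side"]:
    d=np.load(f"pics/{c}.npz");W=d["W"];img=d["img"];m=blue(img)
    n,l,s,ce=cv2.connectedComponentsWithStats(m.astype(np.uint8))
    k=[k for k in range(1,n)if s[k,4]>400 and np.linalg.norm(np.nanmean(W[l==k],axis=0)-np.array([.52,.3,.15]))<.08][0]
    P=W[l==k];P=P[~np.isnan(P[:,0])];P=P[(P[:,2]>.13)&(P[:,2]<.18)]
    r=cv2.minAreaRect(P[:,:2].astype(np.float32)*1000);print(c,r,cv2.boxPoints(r))
    # black/dark pixels near the handle, height .19-.25
    q=(W[...,2]>.185)&(W[...,2]<.25)&(abs(W[...,0]-.52)<.09)&(abs(W[...,1]-.31)<.09)
    H=W[q];print("handle n",len(H),H.mean(0),H[:,2].min(),H[:,2].max())
    h=cv2.cvtColor(img,cv2.COLOR_BGR2HSV)
    red=((h[...,0]<10)|(h[...,0]>170))&(h[...,1]>130)&q
    print("red",W[red].mean(0),red.sum(),"dark",W[q&~red].mean(0))
    hz=H[H[:,2]>.2]; r=cv2.minAreaRect(hz[:,:2].astype(np.float32)*1000);print(r, np.median(hz[:,2]))
E
```

```text
top ((526.092041015625, 319.6471862792969), (172.73451232910156, 172.35142517089844), 67.63817596435547) [[413.53796 272.5607 ]
 [572.9285  206.98886]
 [638.6461  366.73367]
 [479.25555 432.3055 ]]
handle n 249 [0.51706654 0.29773463 0.21465751] 0.1899812317813099 0.2194603568941699
red [0.54459797 0.28448004 0.21570037] 23 dark [0.51426467 0.29908355 0.21455138]
((517.9266357421875, 298.72076416015625), (17.273412704467773, 75.44927215576172), 67.78507232666016) 0.21551929997053237
side ((525.86474609375, 312.80657958984375), (172.992431640625, 170.99151611328125), 68.14867401123047) [[414.31778 264.34634]
 [573.02405 200.7034 ]
 [637.41174 361.2668 ]
 [478.70544 424.90976]]
handle n 178 [0.5172813  0.29247447 0.20679942] 0.18544236103906694 0.21621950624986594
red [0.54377068 0.27924974 0.21020336] 18 dark [0.51430125 0.29396225 0.20641647]
((516.6653442382812, 293.3926696777344), (18.090572357177734, 75.23799896240234), 60.84120178222656) 0.20989401373374356
```

```bash
cat >> h.py <<'E'
from scipy.spatial.transform import Rotation as R
YAW=np.radians(67.8); C=np.array([np.cos(YAW),np.sin(YAW),0]); Y=np.array([-np.sin(YAW),np.cos(YAW),0])
HG=np.array([.564,.411,.161]); SL=np.radians(32); GO=float(bot.grasp_offset)
def pose(door,handle,back=0.0,flip=1,hg=HG,off=.055):
    """TCP pose with grasp point on handle centre, 'back' m out along normal"""
    a=SL-door
    xd=C*np.cos(a)+np.array([0,0,np.sin(a)]); n=-C*np.sin(a)+np.array([0,0,np.cos(a)])
    g=hg-.118*xd+(off+back)*n
    tx=-n; Rm=R.from_rotvec(n*-handle).as_matrix()   # clockwise from outside
    ty=flip*(Rm@xd); tz=np.cross(tx,ty)
    return g+tx*GO, R.from_matrix(np.c_[tx,ty,tz]).as_quat()
E
python3 - <<'E'
from h import *
ik=planner.inverse_kinematics
print(GO)
az=np.arctan2(.644,.2)
q0=status.get_obs()["eef_rot"]
p=np.array([.42*np.cos(az),.42*np.sin(az),.36]);qr=ik(p,q0);print("retract",qr)
q0=np.array([0.105,.699,-.107,.699])
for fl in (1,-1):
    for d,h,b in [(.49,.03,.1),(.49,.03,0),(.2,.03,0),(0,.03,0),(0,.5,0),(0,1.0,0),(0,1.57,0),(0,1.65,0),(0,1.57,.1)]:
        r=ik(*pose(d,h,b,fl)); print(fl,d,h,b,pose(d,h,b,fl)[0].round(3),None if r is None else np.round(r,3))
print(status.get_obs()["time"])
E
```

```text
0.0187
retract [ 1.21032347e+00 -2.88870581e-01  1.91884726e+00  4.44174503e-05
  1.51165142e+00 -5.96879765e-02]
1 0.49 0.03 0.1 [0.516 0.293 0.289] [ 0.448  0.045  1.751  0.048  1.296 -0.717]
1 0.49 0.03 0 [0.519 0.3   0.189] [ 0.456  0.117  1.858  0.051  1.115 -0.718]
1 0.2 0.03 0 [0.517 0.297 0.154] [ 0.323  0.031  2.064  0.365  0.841 -1.047]
1 0 0.03 0 [0.519 0.301 0.129] [ 0.228  0.027  2.184  0.716  0.719 -1.425]
1 0 0.5 0 [0.519 0.301 0.129] [ 0.228  0.027  2.184  0.716  0.719 -0.955]
1 0 1.0 0 [0.519 0.301 0.129] [ 0.228  0.027  2.184  0.716  0.719 -0.455]
1 0 1.57 0 [0.519 0.301 0.129] [0.228 0.027 2.184 0.716 0.719 0.115]
1 0 1.65 0 [0.519 0.301 0.129] [0.228 0.027 2.184 0.716 0.719 0.195]
1 0 1.57 0.1 [0.499 0.251 0.214] [ 0.129 -0.141  2.166  0.619  0.918  0.181]
-1 0.49 0.03 0.1 [0.516 0.293 0.289] [0.448 0.045 1.751 0.048 1.296 2.425]
-1 0.49 0.03 0 [0.519 0.3   0.189] [0.456 0.117 1.858 0.051 1.115 2.423]
-1 0.2 0.03 0 [0.517 0.297 0.154] [0.323 0.031 2.064 0.365 0.841 2.094]
-1 0 0.03 0 [0.519 0.301 0.129] [0.228 0.027 2.184 0.716 0.719 1.716]
-1 0 0.5 0 [0.519 0.301 0.129] [0.228 0.027 2.184 0.716 0.719 2.186]
-1 0 1.0 0 [0.519 0.301 0.129] None
-1 0 1.57 0 [0.519 0.301 0.129] None
-1 0 1.65 0 [0.519 0.301 0.129] None
-1 0 1.57 0.1 [0.499 0.251 0.214] None
1.6
```

```bash
python3 - <<'E'
from h import *
ik=planner.inverse_kinematics
qr=np.array([1.2103,-.2889,1.9188,0,1.5117,-.0597])
bot.goto_joints(qr)
q=qr.copy();q[0]=.43;q[5]=-.7;bot.goto_joints(q)
bot.move_to(*pose(.49,.03,.1))
o=status.get_obs();print(o["time"],o["tool_pos"],pose(.49,.03,.1)[0],o["force"])
f=vision.grab_frame("wrist");cv2.imwrite("pics/w1.png",f["image"]);np.savez("pics/w1.npz",W=cloud(f),img=f["image"])
f=vision.grab_frame("side");cv2.imwrite("pics/s1.png",f["image"])
E
```

```text
4.6917 [0.51508864 0.29384224 0.28912596] [0.51599412 0.29336518 0.28890299] [-0.49845319 -0.09606924  0.01363745]
```

View pics/w1.png

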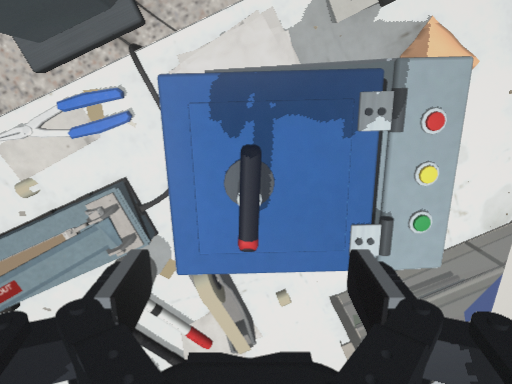

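View pics/s1.png

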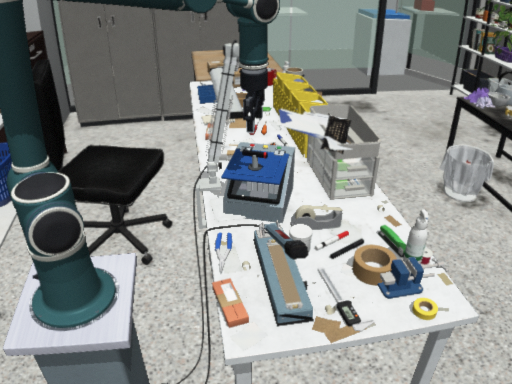

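The wrist view shows the bar from (250,150) to its red end at (248,245), almost parallel to the hinge line, centred between the fingers' columns. The arm passed the lamp clear. I'll refine the fit from this view's depth.

```bash
python3 - <<'E'
from h import *
d=np.load("pics/w1.npz");W=d["W"];img=d["img"];m=blue(img)
q=(W[...,2]>.12)&(W[...,2]<.175)&(abs(W[...,0]-.52)<.13)&(abs(W[...,1]-.32)<.13)
P=W[m&q]
for _ in range(6):
    ct=P.mean(0);nn=np.linalg.svd(P-ct,full_matrices=False)[2][2];nn*=np.sign(nn[2]);e=(P-ct)@nn;P=P[abs(e)<.003]
print(ct,nn,"tilt",np.arccos(nn[2]),"az",np.degrees(np.arctan2(nn[1],nn[0])),e.std())
a=np.arccos(nn[2]); print("door",SL-a)
r=cv2.minAreaRect(W[m&q][:,:2].astype(np.float32)*1000);print(r,cv2.boxPoints(r))
hq=((W-ct)@nn>.035)&((W-ct)@nn<.065)&(np.linalg.norm(W[...,:2]-[.518,.298],axis=-1)<.06)
H=W[hq];print(len(H));rr=cv2.minAreaRect(H[:,:2].astype(np.float32)*1000);print(rr,np.percentile((H-ct)@nn,[5,50,95]),np.percentile(H[:,2],[5,50,95]))
u=H[:,:2]-H[:,:2].mean(0);print(np.degrees(np.arctan2(*np.linalg.svd(u,full_matrices=False)[2][0][::-1])))
g,_=pose(SL-a,0);t=-np.array([*(pose(SL-a,0)[0]*0)]);
from scipy.spatial.transform import Rotation as R
gp=pose(SL-a,0)[0]-R.from_quat(pose(SL-a,0)[1]).as_matrix()[:,0]*GO;print("model grip",gp)
# level top of console & slope frame edges
E
```

```text
[0.53056857 0.3171245  0.16547048] [-0.01802602 -0.06069227  0.99799374] tilt 0.06335499865524777 az -106.54177798830774 0.0009341118861804773
door 0.4951503619829377
((527.1491088867188, 318.5159912109375), (172.27418518066406, 166.9739532470703), 67.4415283203125) [[417.0054  270.99713]
 [571.2039  206.9416 ]
 [637.29285 366.03485]
 [483.0943  430.0904 ]]
2221
((515.901611328125, 299.92950439453125), (17.69356918334961, 75.1224365234375), 66.6338119506836) [0.04957095 0.0534139  0.05482966] [0.21372356 0.21766423 0.21907479]
-25.612121327988703
model grip [0.51818852 0.2987424  0.20841877]
```

```bash
sed -i 's/HG=np.array.*; SL/HG=np.array([.563,.4115,.162]); SL/' h.py; python3 - <<'E'
from h import *
D,Hn=.495,.05
bot.move_to(*pose(D,Hn,.07))
s=bot.servo_line(*pose(D,Hn,0),velocity=.08,stop_force=8)
o=status.get_obs();print(s,o["time"],o["tool_pos"]-pose(D,Hn,0)[0],o["force"],o["wrist_torque"])
if not s:
    w=bot.gripper_to(0.0);o=status.get_obs();print(o["time"],o["grip_width"],o["force"],o["wrist_torque"])
f=vision.grab_frame("wrist");cv2.imwrite("pics/w2.png",f["image"])
f=vision.grab_frame("side");cv2.imwrite("pics/s2.png",f["image"][100:260,150:350].repeat(3,0).repeat(3,1))
E
```

```text
False 6.0667 [0.00045107 0.0002304  0.00064046] [ 0.26151649  0.42037841 -0.77481607] [-4.09268041e-05  3.61611246e-04 -2.53563164e-02]
6.7083 0.01576605361773624 [-2.19856852 -3.26729353  1.20905036] [-0.40656504  0.1990761   0.03731221]
```

View pics/w2.png

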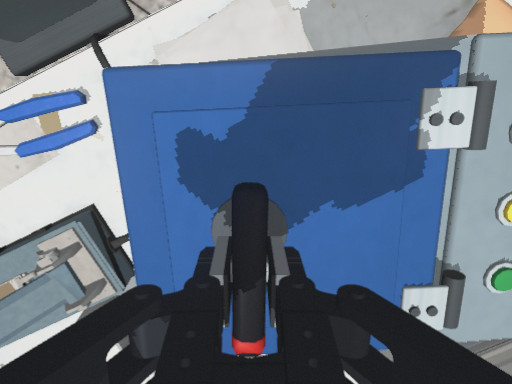

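View pics/s2.png

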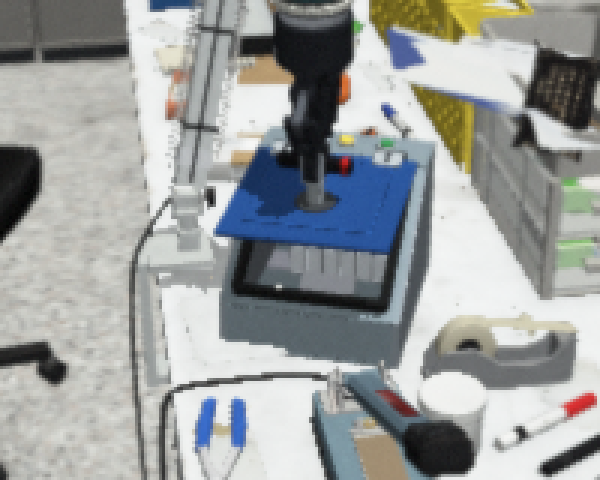

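```bash
cat >> h.py <<'E'
def axes(door):
    a=SL-door
    return C*np.cos(a)+np.array([0,0,np.sin(a)]), -C*np.sin(a)+np.array([0,0,np.cos(a)])
def rep(door,tag=""):
    o=status.get_obs();x,n=axes(door);F=np.array(o["force"]);
    print(tag,round(o["time"],2),"d",round(door,3),"Fn %.1f Fx %.1f Fy %.1f"%(F@n,F@x,F@Y),"Tq",np.round(o["wrist_torque"],2),"w",round(o["grip_width"],4),flush=True)
    return F@n
E
python3 - <<'E'
from h import *
for D in [.42,.34,.26,.18,.13,.10]:
    s=bot.servo_line(*pose(D,.05),velocity=.03,stop_force=25)
    rep(D,s)
    if s:break
E
```

```text
False 7.27 d 0.42 Fn -1.8 Fx -4.5 Fy -1.1 Tq [-0.5  -0.01 -0.08] w 0.0155
False 7.74 d 0.34 Fn -0.7 Fx -5.6 Fy -1.3 Tq [-0.76  0.11 -0.08] w 0.0156
False 8.22 d 0.26 Fn -0.4 Fx -5.1 Fy -1.8 Tq [-1.01  0.11 -0.09] w 0.0156
False 8.69 d 0.18 Fn 0.2 Fx -8.1 Fy -2.5 Tq [-1.11  0.14 -0.13] w 0.0154
False 9.05 d 0.13 Fn -0.9 Fx -6.9 Fy -1.2 Tq [-1.16  0.2  -0.12] w 0.0158
False 9.32 d 0.1 Fn -0.7 Fx -7.4 Fy -2.0 Tq [-1.15  0.19 -0.11] w 0.0155
```

```bash
cat >> h.py <<'E'
def door_vis(cam="wrist",name=None):
    f=vision.grab_frame(cam);W=cloud(f);img=f["image"]
    if name: cv2.imwrite(name,img)
    near=np.linalg.norm(W-[.525,.32,.13],axis=-1)<.14
    P=W[blue(img)&near&(W[...,2]>.05)]
    if len(P)<200: return None
    from numpy.linalg import svd
    best=None;rng=np.random.default_rng(0)
    for _ in range(200):
        a=P[rng.choice(len(P),3,False)];n=np.cross(a[1]-a[0],a[2]-a[0]);l=np.linalg.norm(n)
        if l<1e-4: continue
        n/=l;k=(abs((P-a[0])@n)<.0025).sum()
        if best is None or k>best[0]: best=(k,n,a[0])
    P=P[abs((P-best[2])@best[1])<.0035]
    ct=P.mean(0);n=svd(P-ct,full_matrices=False)[2][2];n*=np.sign(n[2])
    # angle in the console xz plane, and offset of plane from hinge (should be 8 mm)
    ang=np.arctan2(-n@C,n[2])
    return dict(door=round(SL-ang,4),sidetilt=round(float(n@Y),4),off=round(float((HG-ct)@n)*-1,4),n=len(P),std=float(((P-ct)@n).std().round(4)))
E
python3 - <<'E'
from h import *
print(door_vis("wrist","pics/w3.png"),door_vis("side","pics/s3.png"),door_vis("top","pics/t3.png"))
o=status.get_obs();print(o["tool_pos"]-pose(.1,.05)[0],(R.from_quat(o["eef_rot"])*R.from_quat(pose(.1,.05)[1]).inv()).as_rotvec())
E
```

```text
{'door': np.float64(0.0942), 'sidetilt': 0.0038, 'off': 0.0095, 'n': 54328, 'std': 0.0009} {'door': np.float64(0.0937), 'sidetilt': 0.0041, 'off': 0.0063, 'n': 1609, 'std': 0.0017} {'door': np.float64(0.0974), 'sidetilt': 0.0005, 'off': 0.0072, 'n': 2707, 'std': 0.0015}
[-0.00018787 -0.00026153 -0.00074504] [-0.00200094  0.0008353   0.00099299]
```

View pics/w3.png

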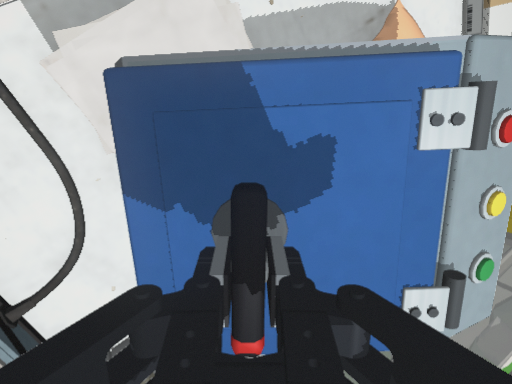

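View pics/s3.png

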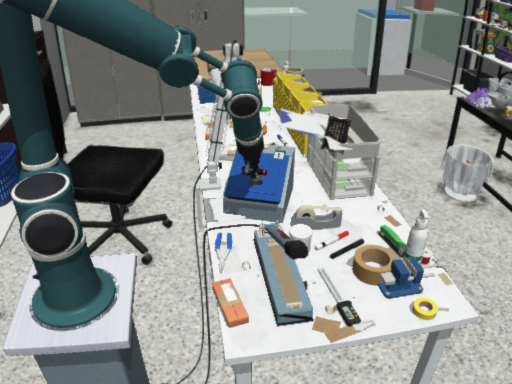

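The wrist view shows the grip unchanged, and all three cameras put the hatch at about 0.095 against the commanded 0.10. The hinge offset is about 8 mm, as it should be. Next I'll press it down in small steps.

```bash
python3 - <<'E'
from h import *
for D in [.06,.04,.025,.015,.008]:
    s=bot.servo_line(*pose(D,.05),velocity=.02,stop_force=15)
    f=rep(D,s); print(door_vis("wrist"))
    if s or f>20:break
E
```

```text
False 9.88 d 0.06 Fn -0.5 Fx -6.5 Fy -1.6 Tq [-1.22  0.26 -0.11] w 0.0161
{'door': np.float64(0.0544), 'sidetilt': 0.0041, 'off': 0.0096, 'n': 54458, 'std': 0.0009}
False 10.2 d 0.04 Fn 4.6 Fx -8.0 Fy 0.7 Tq [-1.39  0.52 -0.04] w 0.0154
{'door': np.float64(0.0378), 'sidetilt': 0.0043, 'off': 0.0096, 'n': 54587, 'std': 0.0009}
False 10.5 d 0.025 Fn 8.4 Fx -9.1 Fy 0.6 Tq [-1.49  0.74  0.05] w 0.0155
{'door': np.float64(0.0261), 'sidetilt': 0.0044, 'off': 0.0096, 'n': 54776, 'std': 0.0009}
False 10.8 d 0.015 Fn 12.1 Fx -9.1 Fy 0.0 Tq [-1.6   0.79  0.19] w 0.0154
{'door': np.float64(0.0182), 'sidetilt': 0.0045, 'off': 0.0096, 'n': 54958, 'std': 0.0009}
False 11.1 d 0.008 Fn 15.0 Fx -10.2 Fy 2.0 Tq [-1.66  0.93  0.2 ] w 0.0156
{'door': np.float64(0.013), 'sidetilt': 0.0043, 'off': 0.0096, 'n': 55133, 'std': 0.0009}
```

```bash
python3 - <<'E'
from h import *
D=.0
s=bot.servo_line(*pose(D,.05),velocity=.02,stop_force=12)
f=rep(D,s); print(door_vis("wrist","pics/w4.png"))
for h in [.2,.35,.5]:
    p,q=pose(D,h); s=bot.servo_line(p,q,velocity=.05,stop_force=20)
    f=rep(D,(h,s)); print(door_vis("wrist",f"pics/w4_{h}.png"), status.get_obs()["qpos"].round(3)[5])
    if f>27 or s: break
E
```

```text
False 11.4 d 0.0 Fn 16.2 Fx -10.0 Fy 2.2 Tq [-1.65  1.06  0.23] w 0.0158
{'door': np.float64(0.0065), 'sidetilt': 0.0046, 'off': 0.0096, 'n': 55422, 'std': 0.0009}
(0.2, False) 11.75 d 0.0 Fn 16.1 Fx -9.9 Fy 2.3 Tq [-1.84  1.11  0.18] w 0.0157
{'door': np.float64(0.0073), 'sidetilt': 0.0048, 'off': 0.0095, 'n': 57630, 'std': 0.0009} -1.251
(0.35, False) 12.1 d 0.0 Fn 17.8 Fx -11.0 Fy 3.0 Tq [-1.83  1.14  0.23] w 0.0157
{'door': np.float64(0.0082), 'sidetilt': 0.0043, 'off': 0.0095, 'n': 60456, 'std': 0.0009} -1.101
(0.5, False) 12.45 d 0.0 Fn 17.9 Fx -11.2 Fy 1.9 Tq [-1.88  1.15  0.15] w 0.0154
{'door': np.float64(0.0087), 'sidetilt': 0.0037, 'off': 0.0094, 'n': 62056, 'std': 0.0009} -0.951
```

View pics/w4_0.5.png

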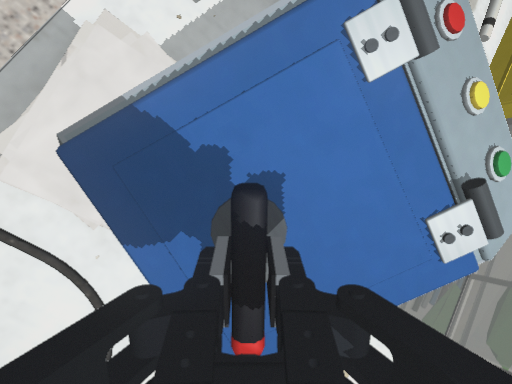

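```bash
python3 - <<'E'
from h import *
D=.0
for h in [.7,.9,1.1,1.3,1.5]:
    p,q=pose(D,h); s=bot.servo_line(p,q,velocity=.05,stop_force=25)
    f=rep(D,(h,s)); 
    if f>30 or f<-15 or s: break
print(door_vis("wrist",f"pics/w5.png"), status.get_obs()["qpos"].round(3)[5])
E
```

```text
(0.7, False) 12.85 d 0.0 Fn 18.2 Fx -10.9 Fy 2.9 Tq [-1.95  1.2   0.17] w 0.0158
(0.9, False) 13.2 d 0.0 Fn 18.5 Fx -12.4 Fy 2.0 Tq [-1.92  1.29  0.2 ] w 0.0154
(1.1, False) 13.55 d 0.0 Fn 17.6 Fx -12.3 Fy 2.2 Tq [-1.91  1.22  0.19] w 0.016
(1.3, False) 13.9 d 0.0 Fn 16.5 Fx -12.7 Fy 2.1 Tq [-1.9   1.24  0.13] w 0.0154
(1.5, False) 14.25 d 0.0 Fn 17.1 Fx -11.8 Fy 3.2 Tq [-1.91  1.25  0.2 ] w 0.0157
{'door': np.float64(0.0067), 'sidetilt': 0.0014, 'off': 0.0093, 'n': 74215, 'std': 0.001} 0.049
```

View pics/w5.png

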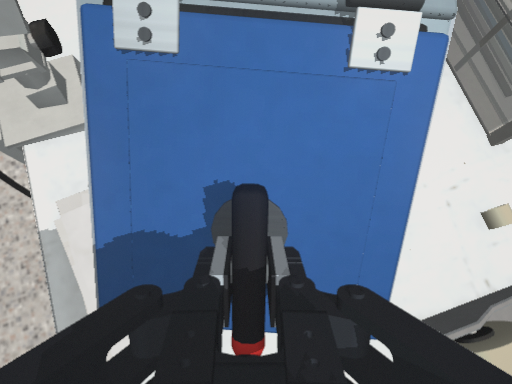

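```bash
python3 - <<'E'
from h import *
D=.0;x,n=axes(0)
t0=np.array(status.get_obs()["wrist_torque"])@n
for h in [1.56,1.6,1.64,1.68,1.72,1.76]:
    p,q=pose(D,h); s=bot.servo_line(p,q,velocity=.05,stop_force=15)
    f=rep(D,(h,s)); t=np.array(status.get_obs()["wrist_torque"])@n;print("Tn",round(t,3),"from",round(t0,3))
    if s or abs(t-t0)>.8: break
print(door_vis("wrist",f"pics/w6.png"))
E
```

```text
(1.56, False) 14.55 d 0.0 Fn 17.3 Fx -12.4 Fy 3.6 Tq [-1.88  1.28  0.24] w 0.0156
Tn -0.047 from -0.063
(1.6, False) 14.8 d 0.0 Fn 16.8 Fx -12.1 Fy 3.1 Tq [-2.01  1.07  0.54] w 0.0155
Tn 0.336 from -0.063
(1.64, False) 15.05 d 0.0 Fn 13.4 Fx -7.9 Fy 4.7 Tq [-1.1   0.89  0.22] w 0.0153
Tn -0.024 from -0.063
(1.68, False) 15.3 d 0.0 Fn 13.4 Fx -8.5 Fy 4.1 Tq [-1.1   0.95  0.17] w 0.0157
Tn -0.098 from -0.063
(1.72, False) 15.55 d 0.0 Fn 12.9 Fx -7.7 Fy 3.6 Tq [-1.16  0.78  0.3 ] w 0.0155
Tn 0.103 from -0.063
(1.76, False) 15.8 d 0.0 Fn 12.9 Fx -7.8 Fy 3.0 Tq [-1.35  0.39  0.96] w 0.0155
Tn 0.893 from -0.063
{'door': np.float64(0.0061), 'sidetilt': 0.0004, 'off': 0.0094, 'n': 72946, 'std': 0.001}
```

View pics/w6.png

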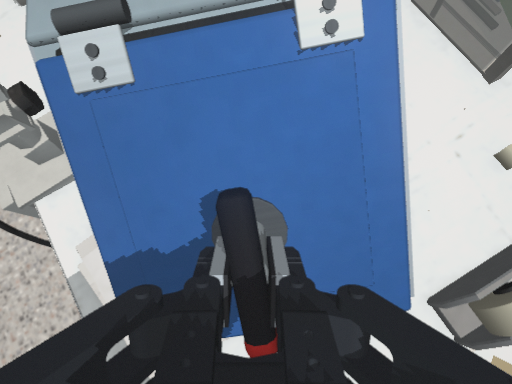

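The bar hit its stop near 1.6 and then slipped in the grip; it now sits about 10° askew in the fingers at column 245. I'll relax the twist, open and back away.

```bash
python3 - <<'E'
from h import *
x,n=axes(0)
bot.servo_line(*pose(0,1.72),velocity=.05); rep(0); print(np.array(status.get_obs()["wrist_torque"])@n)
bot.gripper_to(.085); rep(0,"open")
s=bot.servo_line(*pose(0,1.72,.11),velocity=.12,stop_force=15); rep(0,s)
print(door_vis("wrist","pics/w7.png"),door_vis("side"),door_vis("top"))
f=vision.grab_frame("wrist");np.savez("pics/w7.npz",W=cloud(f),img=f["image"])
W=cloud(f);g=pose(0,0)[0]-R.from_quat(pose(0,0)[1]).as_matrix()[:,0]*GO
L=(W-g)@np.c_[x,Y,n]
m=(np.linalg.norm(L[...,:2],axis=-1)<.06)&(abs(L[...,2])<.02)
H=L[m];r=cv2.minAreaRect(H[:,:2].astype(np.float32)*1000);u=H[:,:2]-H[:,:2].mean(0);v=np.linalg.svd(u,full_matrices=False)[2][0]
print(len(H),r,"axis angle from -x dir deg",np.degrees(np.arctan2(v[1],v[0])))
E
```

```text
16.1 d 0 Fn 13.5 Fx -6.3 Fy 4.3 Tq [-1.19  0.79  0.37] w 0.0153
0.16489474911767982
open 16.77 d 0 Fn -0.4 Fx 0.4 Fy 0.8 Tq [-0.26  0.1   0.03] w 0.0847
False 17.84 d 0 Fn -0.7 Fx 0.1 Fy -0.5 Tq [-0.22  0.14 -0.01] w 0.0851
{'door': np.float64(0.0037), 'sidetilt': -0.0011, 'off': 0.0097, 'n': 29363, 'std': 0.001} {'door': np.float64(-0.0006), 'sidetilt': -0.0009, 'off': 0.0072, 'n': 1886, 'std': 0.0018} {'door': np.float64(0.0053), 'sidetilt': 0.0018, 'off': 0.0076, 'n': 3687, 'std': 0.0014}
2058 ((0.7798080444335938, 0.03347969055175781), (17.360254287719727, 74.97029113769531), 87.38888549804688) axis angle from -x dir deg 179.87605166225663
```

View pics/w7.png

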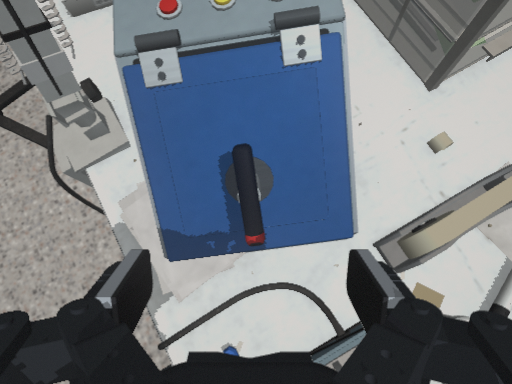

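```bash
python3 - <<'E'
from h import *
bot.wait(.5)
f=vision.grab_frame("side");cv2.imwrite("pics/s8.png",f["image"])
for t in ["pliers","box_slim","screw_jar"]: print(t,[np.round(d["location"],3) for d in models.look_for("side",t)][:1])
print(door_vis("wrist"))
bot.job_done()
print(status.get_obs()["time"])
E
```

```text
pliers [array([0.388, 0.126, 0.01 ])]
box_slim [array([ 0.388, -0.096,  0.025])]
screw_jar [array([0.616, 0.089, 0.068])]
{'door': np.float64(0.0038), 'sidetilt': -0.0011, 'off': 0.0097, 'n': 29224, 'std': 0.001}
the job is handed in; nothing more can be done
the job is handed in; nothing more can be done
```

View pics/s8.png

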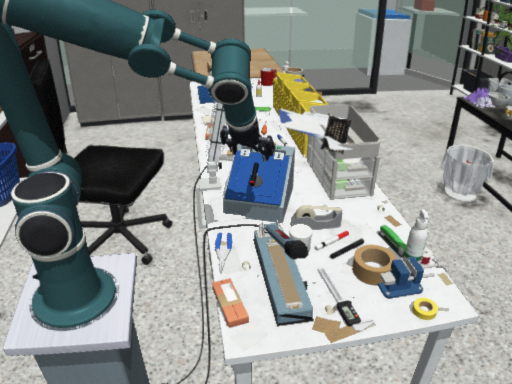

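The hatch is shut and latched, and I handed the job in at about 18.5 s of the 54 s allowed. I gripped the T-handle, swung the hatch down about its hinge and pressed it on the gasket with at most 18.5 N. Then I turned the handle clockwise to its stop, let go and backed off.

- **Hatch:** after release the cameras read its angle as -0.001 to 0.005 rad. It stayed there through a 0.5 s wait, with no sign of springing back to the 0.04 or more an unlatched hatch would show.
- **Handle:** the bar measured 90° from its open position by axis fit, with the red end at the free edge. A rougher rectangle fit gave 87°. At the stop I over-turned the wrist: the bar slipped about 10° in the pads with up to about 0.9 N m on it. I eased off before opening the fingers.
- **Bystanders:** the pliers, carton and jar are within about 1–2 mm of where they started, which is inside measuring error. The last picture shows the gripper clear of everything.

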